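# Pack the block in a dry-block heater with the filler plate that fits

### The job

The aluminium block in the dry-block heater is shorter than its well and leaves a gap at the front. Try the three filler plates standing on the bench until you find the one that fills this gap snugly, neither too thick to go in nor loose, and leave it fully home on the floor of the well, with the other two plates on the bench. Then shut the heater's clear cover, and do not knock over the two specimen cups.

Things in the scene. Friction and masses are not known exactly. Their poses are not given: they have to be found in the camera images.
- heater: White bench heater, fixed, 210 mm deep, 174 wide, 74 high, sloping panel towards the robot. Origin on the bench under the centre of its well; x to its back, y left, z up. The well, open above: x -60 to 60 mm, y -42 to 42 mm, floor z = 30, rim z = 74. The block in it stands against the back end, level with the rim; the gap is between its front face and the well's front wall.
- well_front (a point): On the heater: middle of the top edge of the well's front wall (x = -60, y = 0, z = 74 mm). The gap, 84 mm wide in y, runs from here towards +x and is 2 mm longer than the plate that fits is thick; a plate one size thicker is 4 mm too thick and stays on the rim, one size thinner has 8 mm of play. Home, a plate stands on the well's floor, upright, faces across x, top level with the rim.
- cover (a joint): Smoked clear cover, a shell 150 mm long (hinge to front edge), 112 wide, 40 high, hinged along the back of the heater's rim. 0 = shut; 1.5 to 1.75 (standing open) at the start. Stays where it is left (1 to 2 N at its front edge moves it) and can be pushed shut by its outer face; it clears the tab of a plate that is home.
- cover_hinge (a point): Middle of the cover's hinge line, on the heater at x = 75, z = 74 mm in its frame; the line runs along the heater's y.
- cover_top_edge (a point): On the cover: middle of the front edge of its outer (top) face, 150 mm from the hinge line and, shut, 40 mm above it; the highest part when the cover stands open.
- filler_16: Loose bare aluminium plate, 16 mm thick (x), 80 wide (y), 44 high, plus a middle lifting tab on top (10 thick in x, 40 wide in y, 30 high): take it by this from above. Front and back alike; foot bevelled 1.5 mm. About 0.15 kg. Stands on the bench; origin in the middle of its underside, z up. The three plates differ in thickness only; which stands where varies.
- filler_22: Loose bare aluminium plate, 22 mm thick (x), 80 wide (y), 44 high, plus a middle lifting tab on top (10 thick in x, 40 wide in y, 30 high): take it by this from above. Front and back alike; foot bevelled 1.5 mm. About 0.20 kg. Stands on the bench; origin in the middle of its underside, z up. The three plates differ in thickness only; which stands where varies.
- filler_28: Loose bare aluminium plate, 28 mm thick (x), 80 wide (y), 44 high, plus a middle lifting tab on top (10 thick in x, 40 wide in y, 30 high): take it by this from above. Front and back alike; foot bevelled 1.5 mm. About 0.26 kg. Stands on the bench; origin in the middle of its underside, z up. The three plates differ in thickness only; which stands where varies.
- block_wide_bores: Aluminium tube block with 6 wide (29 mm) bores, 80 mm wide, 44 high; lengths of the three blocks differ (88 to 104 mm) and are not told. Immovable. Origin under the middle of its back face; it reaches along its -x. One of the three sits in the heater's well (origin at x = 60 mm in the heater's frame), two on a steel rest behind the heater; which varies.
- block_narrow_bores: Aluminium tube block with 30 narrow (11 mm) bores, 80 mm wide, 44 high; lengths of the three blocks differ (88 to 104 mm) and are not told. Immovable. Origin under the middle of its back face; it reaches along its -x. One of the three sits in the heater's well (origin at x = 60 mm in the heater's frame), two on a steel rest behind the heater; which varies.
- block_medium_bores: Aluminium tube block with 12 medium (17 mm) bores, 80 mm wide, 44 high; lengths of the three blocks differ (88 to 104 mm) and are not told. Immovable. Origin under the middle of its back face; it reaches along its -x. One of the three sits in the heater's well (origin at x = 60 mm in the heater's frame), two on a steel rest behind the heater; which varies.
- cup_orange: Bystander: specimen cup with an orange screw lid, 58 mm across, 64 mm high, standing near the plates; origin under its centre, z up.
- cup_white: Bystander: specimen cup with a white screw lid, 54 mm across, 70 mm high, standing near the plates; origin under its centre, z up.

How it is judged (in metres and radians):
On the way, in this order (a step that is already met when the one before it is completed fails the run):
1. the plate that fits the gap stands home in it, the cover still open (((horizontal distance between block_wide_bores and heater below 0.09 m and z of filler_16 in the frame of heater between 0.02 and 0.034 m and x of filler_16 in the frame of heater between -0.06 and -0.03 m and y of filler_16 in the frame of heater between -0.008 and 0.008 m and angle between filler_16's own z axis and vertical below 0.1 rad) or (horizontal distance between block_narrow_bores and heater below 0.09 m and z of filler_22 in the frame of heater between 0.02 and 0.034 m and x of filler_22 in the frame of heater between -0.06 and -0.03 m and y of filler_22 in the frame of heater between -0.008 and 0.008 m and angle between filler_22's own z axis and vertical below 0.1 rad) or (horizontal distance between block_medium_bores and heater below 0.09 m and z of filler_28 in the frame of heater between 0.02 and 0.034 m and x of filler_28 in the frame of heater between -0.06 and -0.03 m and y of filler_28 in the frame of heater between -0.008 and 0.008 m and angle between filler_28's own z axis and vertical below 0.1 rad)) and value of joint cover above 0.8 rad), for 0.2 s.
2. the cover is shut (value of joint cover below 0.06 rad), for 0.2 s.
At the end, for the whole second after the job is handed in: The plate whose thickness suits the gap (2 mm less than it) stands upright (within 0.1 rad) in the front of the well, its underside within 4 mm of the well's floor; the other two plates rest on the bench (origin below 30 mm); nothing moves (under 20 mm/s); the cover is shut (within 0.06 rad) (value of joint cover below 0.06 rad and ((horizontal distance between block_wide_bores and heater below 0.09 m and z of filler_16 in the frame of heater between 0.02 and 0.034 m and x of filler_16 in the frame of heater between -0.06 and -0.03 m and y of filler_16 in the frame of heater between -0.008 and 0.008 m and angle between filler_16's own z axis and vertical below 0.1 rad and height (world z) of each of filler_22, filler_28 below 0.03 m and linear speed of each of filler_16, filler_22, filler_28 below 0.02 m/s) or (horizontal distance between block_narrow_bores and heater below 0.09 m and z of filler_22 in the frame of heater between 0.02 and 0.034 m and x of filler_22 in the frame of heater between -0.06 and -0.03 m and y of filler_22 in the frame of heater between -0.008 and 0.008 m and angle between filler_22's own z axis and vertical below 0.1 rad and height (world z) of each of filler_16, filler_28 below 0.03 m and linear speed of each of filler_16, filler_22, filler_28 below 0.02 m/s) or (horizontal distance between block_medium_bores and heater below 0.09 m and z of filler_28 in the frame of heater between 0.02 and 0.034 m and x of filler_28 in the frame of heater between -0.06 and -0.03 m and y of filler_28 in the frame of heater between -0.008 and 0.008 m and angle between filler_28's own z axis and vertical below 0.1 rad and height (world z) of each of filler_16, filler_22 below 0.03 m and linear speed of each of filler_16, filler_22, filler_28 below 0.02 m/s))); the robot touches nothing.
It fails at once if the specimen cup with the orange lid is knocked over (angle between cup_orange's own z axis and vertical above 0.5 rad).
It fails at once if the specimen cup with the white lid is knocked over (angle between cup_white's own z axis and vertical above 0.5 rad).
It also fails if it takes over 72 s, if anything falls off the work surface, if the arm or the gripper's body presses on something with over 40 N, if the wrist force passes 120 N, or if a joint passes its speed limit or range.

### The arm

A 6-joint arm with a two-finger parallel gripper is mounted at the origin on a cart in front of the work surface, level with it; the furniture and walls round the work are solid. World frame = base frame: x ahead of the robot, y to its left, z up, the work surface at z = 0. Lengths are in mm, angles in rad, forces in N, time in s.
With the tool pointing down it reaches from about 250 to 800 mm from the base axis. Payload 8.5 kg.
Tool frame: the origin (TCP) lies on the centre line of the jaws, within the pads' length; the fingertips stand 8 mm ahead of it and the grasp point (between the pads) lies 11 mm behind it; z points along the fingers, y is the line along which they close (so a half turn about z gives the same grasp; the last joint's range is limited). The gripper opens to 85 mm and grips with 20 to 120 N. Pads are 22 mm wide; open, the fingers measure 114 mm over their backs; the gripper's body (76 mm by 85 mm) begins 54 mm behind the grasp point. The pads swing forward as they close: fully open they stand 13 mm farther back than shut.
Start: joints at [1.169, 0.238, -0.013, 1.319, 0, 1.571], TCP at [205.295, 483.146, 203.776] pointing down, gripper open.
Joint ranges: [-2.66, 2.66], [-1.03, 1.9], [-1.14, 1.46], [-1.82, 2.27], [-1.45, 1.34], [-3.14, 3.14]. Speed limits (rad/s): [2.22, 2.22, 2.79, 3.14, 3.14, 3.14].

### API

Orientations are given as a 3x3 rotation matrix whose columns are the frame's x, y, z axes.
In Python, from station import movep, movel, set_joints, open_jaws, close, sleep, inverse_kinematics, get_obs, capture, camera_params, IKError, hand_in gives the robot as it stands. The module is installed in compiled form; this text tells all that it offers. Calls block until the motion is done:
- movep(position, orientation): joint-space move of the TCP to a pose.
- movel(position, orientation=None, speed=150, force_limit=None): straight line of the TCP; orientation=None keeps the orientation; speed is the mean speed in mm/s. With force_limit (N) it stops when the force on the tool has changed by that much, and returns True; else False.
- set_joints(angles): joint-space move.
- open_jaws() and close(squeeze=None): open the fingers fully, or close them until they stop; squeeze is the grip in N (None keeps the last).
- sleep(seconds).
- inverse_kinematics(position, orientation): joint angles nearest the present ones, or None.
- get_obs(): the state.
- capture(name): name is "side" or "top" or "wrist"; returns the picture (420x560x3 uint8, blue, green, red); there is no depth.
- camera_params(name): a dict with "vertical_fov" (degrees; the focal length in pixels is half the picture's height over the tangent of half this angle, whatever the lens; pixels are square), "cx", "cy" (the principal point, pixels), "R" (3x3) and "t" (3): a world point X has camera coordinates R X + t. Camera axes: x right, y down, z forward; pixel columns grow to the right and rows downward; lengths in mm; the calibration is good to about 2 mm. The wrist camera is an equidistant fisheye: a pixel r from the principal point sees the ray r / f radians off the axis. A picture is of the moment at which its call begins: read the wrist's pose just before it. camera_params takes no time and is no camera call; for the wrist camera it gives the pose at the moment of the call.
A pose or a line that the arm cannot do raises IKError and nothing moves.
- hand_in(): hands the job in; it is judged then, once.
The state is a dict: "time": time; "q": joint angles; "joint_vel": joint speeds; "joint_efforts": joint torques, N m; "tcp_pos": TCP position; "orientation": TCP orientation; "force": force on the tool from outside, world axes, zero at the start; "ft_torque": the same for the moment, N m; "gripper_width": finger opening in mm; "grip_force": force on a finger pad.
Only numpy, scipy, OpenCV 4.12 (cv2) and the standard library are available. Lean on these libraries where they do the work, as an engineer would, in place of code of your own. Each camera call takes 0.05 s, during which the arm holds its last target. There are 200 camera calls.

## Working session

There is one attempt and no reset: what is moved stays moved. The work goes in short steps, each a Python script; the robot and the scene stay as the last script left them, time stands still between calls to the robot, and variables do not carry over. Pictures are saved under pics/ and viewed, at most 10 in all, crops included, and the job is handed in when it is done.

```bash
mkdir -p pics; python3 - <<'E'
from station import *
import cv2,numpy as np
for n in("top","side"):
    im=capture(n);cv2.imwrite(f"pics/{n}0.png",im);p=camera_params(n);print(n,p)
o=get_obs();print(o["time"],o["tcp_pos"],o["orientation"])
E
```

```text
top {'vertical_fov': 51.2029180775367, 'cx': 276.700326819547, 'cy': 205.9856207287965, 'R': array([[ 0.02545949, -0.99966067,  0.00551049],
       [-0.98675624, -0.02601342, -0.16011069],
       [ 0.1601997 , -0.00136118, -0.98708369]]), 't': array([ 58.00963695, 601.3908579 , 991.95426051])}
side {'vertical_fov': 55.58914723309627, 'cx': 283.41520227391794, 'cy': 217.61999559687015, 'R': array([[ 0.99984602, -0.00574007, -0.01658252],
       [-0.01671444, -0.59929682, -0.80035239],
       [-0.00534377,  0.80050632, -0.59930048]]), 't': array([-583.53573056,  156.95026259, 1058.72013934])}
0.1 [205.1360271  482.79870877 203.21907375] [[-9.20373744e-01  3.91039493e-01 -5.34435708e-04]
 [ 3.91039858e-01  9.20372912e-01 -1.23762866e-03]
 [ 7.91846435e-06 -1.34806659e-03 -9.99999091e-01]]
```

View pics/top0.png

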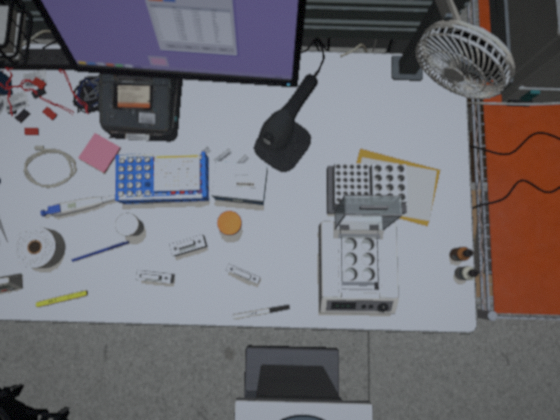

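View pics/side0.png

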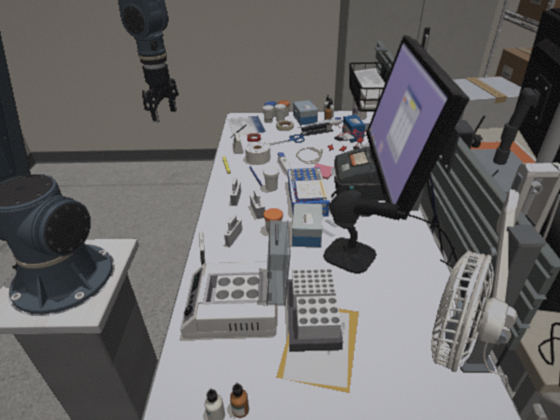

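The top view shows plates at about (187,245), (155,278) and (243,274), the orange cup at (230,222) and the white cup at (128,225). The heater is around (359,262) with the 6-bore (wide) block in its well, and the cover stands open at about (368,215). The side view agrees. Next I'll get coarse positions, then take wrist close-ups.

```bash
cat > h.py <<'E'
from station import *
import cv2,numpy as np
def ray(n,u,v,p=None):
    p=p or camera_params(n);f=210/np.tan(np.radians(p["vertical_fov"]/2));R=np.array(p["R"]);t=np.array(p["t"])
    a=np.array([u-p["cx"],v-p["cy"]])
    if n=="wrist":
        r=np.hypot(*a);th=r/f;d=np.r_[np.sin(th)*a/max(r,1e-9),np.cos(th)]
    else: d=np.r_[a/f,1]
    return -R.T@t,R.T@d
def onz(n,u,v,z,p=None):
    c,d=ray(n,u,v,p);return c+d*(z-c[2])/d[2]
def down(a):  # tool down, closing axis y at world angle a
    y=np.array([np.cos(a),np.sin(a),0]);z=np.array([0,0,-1.]);return np.c_[np.cross(y,z),y,z]
E
python3 - <<'E'
from h import *
for nm,u,v,z in [("pA",187,243,74),("pB",155,276,74),("pC",243,272,74),("cupO",230,222,64),("cupW",128,225,70),("hFL",320,312,0),("hFR",397,312,0),("wellc",360,262,74),("covtopL",345,199,220),("covtopR",402,199,220)]:
    print(nm,onz("top",u,v,z).round())
im=cv2.imread("pics/top0.png")
cv2.imwrite("pics/c1.png",cv2.resize(im[150:330,130:420],None,fx=2.75,fy=2.75,interpolation=cv2.INTER_CUBIC))
E
```

```text
pA [505. 276.  74.]
pB [429. 344.  74.]
pC [443. 146.  74.]
cupO [557. 181.  64.]
cupW [543. 415.  70.]
hFL [353. -37.   0.]
hFR [ 358. -221.    0.]
wellc [ 472. -119.   74.]
covtopL [589. -61. 220.]
covtopR [ 592. -174.  220.]
```

View pics/c1.png

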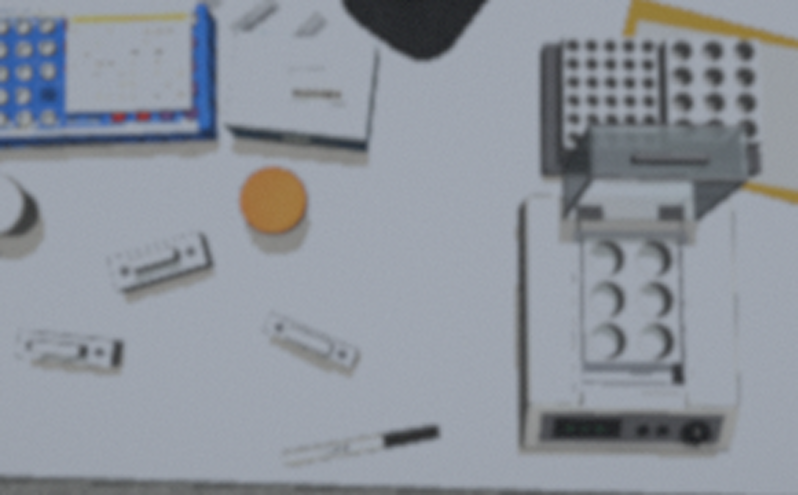

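Block with 6 wide bores is in the well. The plate at crop (312,342) looks thinnest. I'll take wrist close-ups of that plate and of the gap.

```bash
python3 - <<'E'
from h import *
import pickle
P={}
for n,pos,a in [("wc",[440,150,240],-0.39),("wh",[405,-120,260],0.0)]:
    for aa in (a,a+np.pi):
        q=inverse_kinematics(pos,down(aa)); print(n,aa,None if q is None else np.round(q,2))
    movep(pos,down(a)) if abs(inverse_kinematics(pos,down(a))[5])<2.5 else movep(pos,down(a+np.pi))
    sleep(.3);p=camera_params("wrist");im=capture("wrist");P[n]=p;cv2.imwrite(f"pics/{n}.png",im)
    print(p["cx"],p["cy"],p["vertical_fov"],(-np.array(p["R"]).T@p["t"]).round(),get_obs()["time"])
pickle.dump(P,open("P.pkl","wb"))
E
```

```text
wc -0.39 [ 0.33  0.12 -0.06  1.38  0.    2.29]
wc 2.751592653589793 [ 0.33  0.12 -0.06  1.38  0.   -0.85]
285.49619570456355 212.3523622866145 65.70646984690485 [468. 220. 410.] 1.9667
wh 0.0 [-0.29  0.05 -0.1   1.42  0.    1.28]
wh 3.141592653589793 [-0.29  0.05 -0.1   1.42  0.   -1.86]
285.49619570456355 212.3523622866145 65.70646984690485 [405. -44. 430.] 3.375
```

View pics/wc.png

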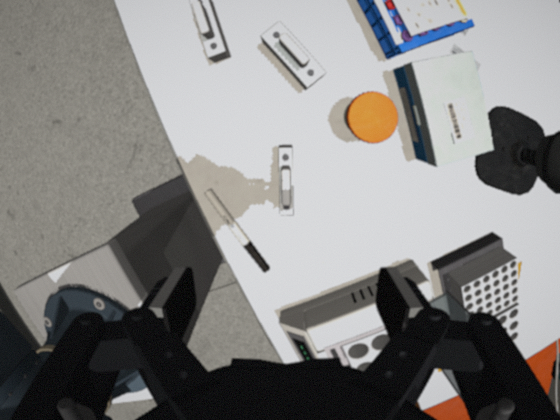

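View pics/wh.png

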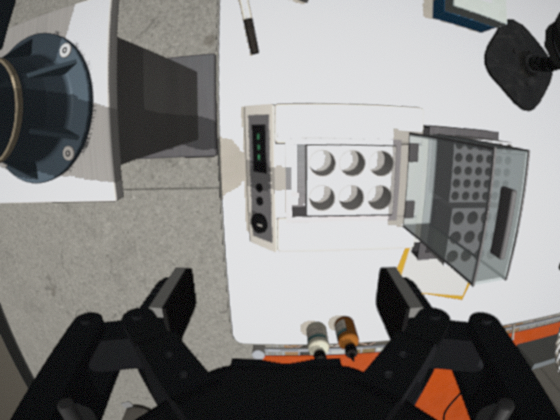

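The wrist views show plate C upright at x 279–294, y 145–215 in wc. In wh the well runs from about (295,145) to (395,215), with the gap on the left of the block. I'll enlarge both for edge reading.

```bash
python3 - <<'E'
import cv2,numpy as np
a=cv2.imread("pics/wc.png")[138:224,262:312];b=cv2.imread("pics/wh.png")[130:230,282:352]
A=cv2.resize(a,None,fx=6,fy=6,interpolation=cv2.INTER_CUBIC);B=cv2.resize(b,None,fx=6,fy=6,interpolation=cv2.INTER_CUBIC)
C=np.zeros((600,720,3),np.uint8);C[:A.shape[0],:300]=A;C[:,300:]=B
cv2.imwrite("pics/c2.png",C)
E
```

```text
(no output)
```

View pics/c2.png

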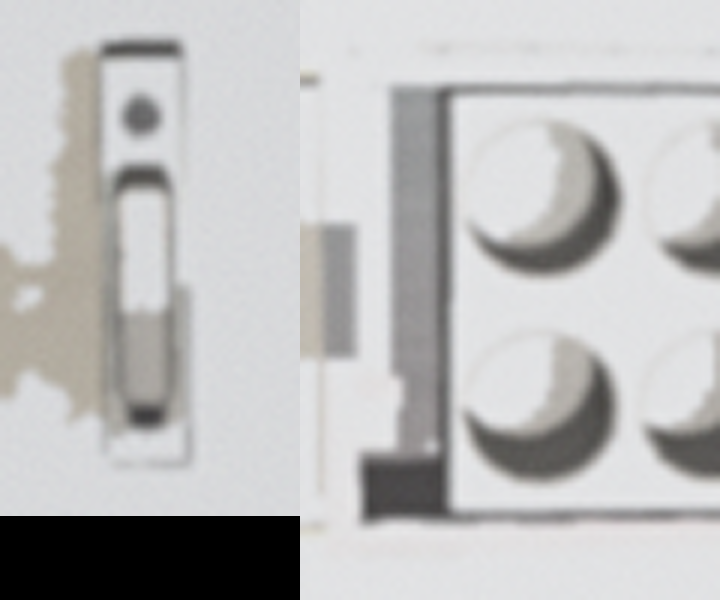

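```bash
python3 - <<'E'
from h import *
import pickle
P=pickle.load(open("P.pkl","rb"))
c=lambda x,y:(262+(x-2.5)/6,138+(y-2.5)/6)
T=[onz("wrist",*c(*k),74,P["wc"])[:2] for k in((118,187),(172,187),(168,403),(116,403))]
B=[onz("wrist",*c(*k),44,P["wc"])[:2] for k in((103,53),(182,53),(190,465),(110,465))]
for Q in (T,B):
    Q=np.array(Q);w=(Q[1]-Q[0]+Q[2]-Q[3])/2;l=(Q[3]-Q[0]+Q[2]-Q[1])/2
    print("ctr",Q.mean(0).round(1),"thick",np.linalg.norm(w).round(1),"len",np.linalg.norm(l).round(1),"angs",np.arctan2(w[1],w[0]).round(3),np.arctan2(-l[0],l[1]).round(3))
g=cv2.cvtColor(cv2.imread("pics/wh.png"),cv2.COLOR_BGR2GRAY).astype(float)
up=cv2.GaussianBlur(g,(0,0),.7)
for lo,hi in((141,149),(211,221)):
    pts=[]
    for u in range(310,388,2):
        v=np.arange(lo,hi);w=np.clip(200-up[lo:hi,u],0,None)
        if w.sum()>15: pts.append(onz("wrist",u,(v*w).sum()/w.sum(),74,P["wh"])[:2])
    pts=np.array(pts);k=np.polyfit(pts[:,0],pts[:,1],1);r=pts[:,1]-np.polyval(k,pts[:,0]);k=np.polyfit(pts[abs(r)<1.5][:,0],pts[abs(r)<1.5][:,1],1)
    print("edge n",len(pts),"slope",k[0].round(4),"y at x=420",np.polyval(k,420).round(1),r.std().round(2))
h=lambda x,y:(282+(x-302.5)/6,130+(y-2.5)/6)
for nm,k in dict(wallTop=(391,90),wallBot=(361,515),blkTop=(447,95),blkBot=(448,512)).items():print(nm,onz("wrist",*h(*k),74,P["wh"])[:2].round(1))
# heater body edges in wrist picture, back edge of block
print(up[180,284:312].round().astype(int),up[216-5,284:312].round().astype(int),up[180,380:404].round().astype(int))
E
```

```text
ctr [439.9 150.5] thick 9.4 len 39.1 angs -0.389 2.739
ctr [440.3 150. ] thick 15.3 len 80.9 angs -0.389 2.771
edge n 39 slope 0.0184 y at x=420 -76.2 0.08
edge n 39 slope 0.0157 y at x=420 -158.0 0.13
wallTop [417.6 -76.2]
wallBot [ 412.6 -157.3]
blkTop [427.9 -77. ]
blkBot [ 429.3 -156.7]
[183 173 158 150 149 152 167 194 218 226 227 224 209 178 155 149 149 149
 150 146 132 117 134 180 216 226 227 226] [220 215 219 223 225 226 221 193 138  90  74  73  74  74  74  74  75  75
  75  74  75  87 128 183 218 227 227 226] [225 225 225 225 225 225 225 225 225 222 210 188 172 162 150 141 138 140
 146 159 173 179 181 180]
```

Plate C measures 15.3 mm thick with a 39×9.4 tab, so it is filler_16. Its centre is (440,150). Gap is ~17 mm, centred at (420,-117), and the heater yaw is 0.017. Next is the grasp and insertion with a force-limited search.

```bash
python3 - <<'E'
from h import *
D=down(-0.389)
movep([440,150.2,130],D); movel([440,150.2,55],speed=120,force_limit=10)
close(40); o=get_obs(); print("grip",o["gripper_width"],o["grip_force"],o["tcp_pos"].round(1))
movel([440,150.2,160],speed=150)
H=down(0.017)
movep([420,-117,160],H); print(get_obs()["gripper_width"],get_obs()["q"].round(2))
for dx in (0,1,-1,2,-2,3,-3):
    x=420+dx; z=get_obs()["tcp_pos"][2]
    if z<140: movel([x,-117,135],H,speed=60)
    else: movel([x,-117,138],H,speed=100)
    hit=movel([x,-117,86],H,speed=35,force_limit=12)
    o=get_obs(); print(dx,hit,o["tcp_pos"].round(1),o["force"].round(1),round(o["time"],1))
    if o["tcp_pos"][2]<115: break
cv2.imwrite("pics/ins.png",capture("wrist"))
E
```

```text
grip -0.022095561205380344 0.0 [440.  150.2  55. ]
-0.06706300437653347 [-0.27  0.11 -0.29  1.17  0.    1.28]
0 False [ 420.1 -117.    86.2] [-0.  -0.2 -0.4] 10.0
```

The jaws shut on nothing, so I'll look at the plate again.

```bash
python3 - <<'E'
from h import *
import pickle
movel([420,-117,160]);open_jaws();print(get_obs()["gripper_width"])
movep([440,150,240],down(-0.389));sleep(.3);p=camera_params("wrist");im=capture("wrist");pickle.dump(p,open("P2.pkl","wb"));cv2.imwrite("pics/w2.png",im)
s=capture("side");cv2.imwrite("pics/s2.png",s)
a=cv2.resize(im[100:250,200:380],None,fx=2.2,fy=2.2);b=cv2.resize(s[150:280,180:340],None,fx=2.4,fy=2.4)
C=np.zeros((330,800,3),np.uint8);C[:a.shape[0],:a.shape[1]]=a;C[:b.shape[0],400:400+b.shape[1]]=b
cv2.imwrite("pics/c3.png",C)
E
```

```text
85.30260136844431
```

View pics/c3.png

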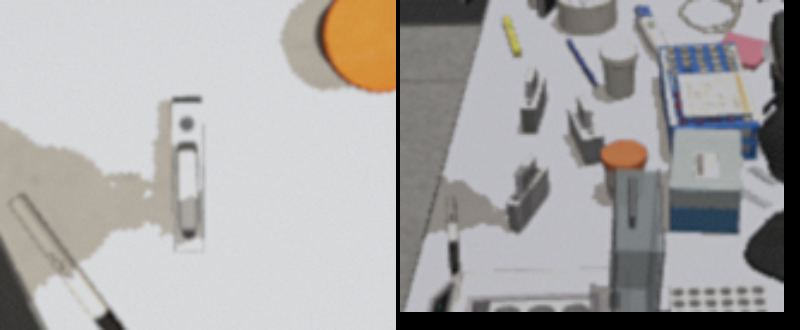

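```bash
python3 - <<'E'
from h import *
def proj(n,X):
    p=camera_params(n);f=210/np.tan(np.radians(p["vertical_fov"]/2));c=np.array(p["R"])@X+p["t"];return (p["cx"]+f*c[0]/c[2],p["cy"]+f*c[1]/c[2])
for n in("side","top"):print(n,[np.round(proj(n,np.array([440,150,z])),1) for z in (0,44,74)])
p=camera_params("wrist");print(np.array(p["R"]).round(3),(-np.array(p["R"]).T@p["t"]).round(1));o=get_obs();print(o["tcp_pos"],o["orientation"].round(3))
# lower over the plate and look from close by
movel([440,150.2,100],speed=150);sleep(.2)
cv2.imwrite("pics/w3.png",capture("wrist"));s=capture("side");t=capture("top")
cv2.imwrite("pics/c4.png",np.hstack([cv2.resize(s[140:260,180:300],(400,400)),cv2.resize(t[220:340,190:310],(400,400))]))
E
```

```text
side [array([234.5, 237.8]), array([233.1, 226.1]), array([232.1, 217.8])]
top [array([243.4, 273.4]), array([242.1, 273.2]), array([241.1, 273.1])]
[[ 0.925 -0.381  0.001]
 [-0.364 -0.884  0.294]
 [-0.111 -0.272 -0.956]] [468.5 219.  410.3]
[440.07675418 149.51150825 239.93960423] [[ 0.38   0.925 -0.   ]
 [ 0.925 -0.38  -0.   ]
 [-0.    -0.    -1.   ]]
```

View pics/c4.png

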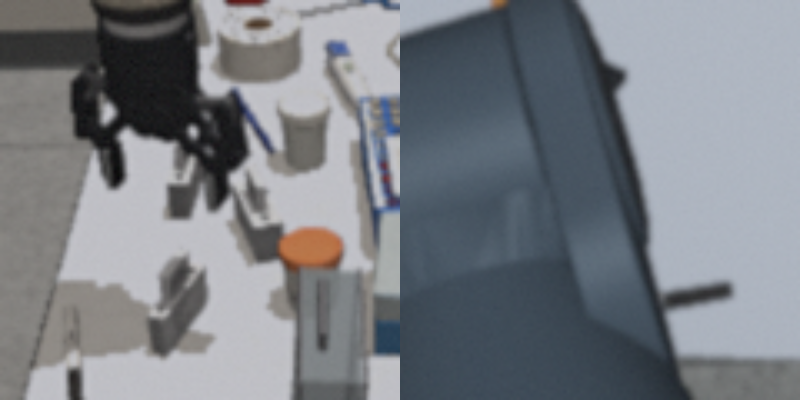

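View pics/w3.png

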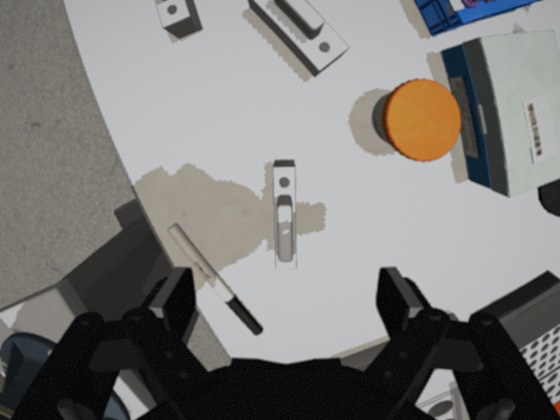

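Side view: the fingertips at about (230,199) sit about 35–40 mm higher than TCP z = 100 should put them, and the wrist view (tips at row 268) agrees. The jaws therefore probably closed above the tab. I'll check by closing lower, with a force limit, and reading the width.

```bash
python3 - <<'E'
from h import *
print(get_obs()["tcp_pos"].round(1),get_obs()["orientation"].round(3).tolist())
for z in (42,32,22):
    hit=movel([440,150.2,z],speed=60,force_limit=8);close(20);o=get_obs();print(z,hit,o["tcp_pos"].round(1),round(o["gripper_width"],1),round(o["grip_force"],1),o["force"].round(1),o["time"])
    if o["gripper_width"]>3: break
    open_jaws()
cv2.imwrite("pics/w4.png",capture("wrist"));s=capture("side")
cv2.imwrite("pics/c5.png",np.hstack([cv2.resize(s[150:270,170:290],(400,400)),cv2.resize(cv2.imread("pics/w4.png")[130:370,140:420],(400,400))]))
E
```

```text
[440.2 150.3 100.3] [[0.379, 0.925, 0.001], [0.925, -0.379, 0.0], [0.0, 0.0, -1.0]]
42 False [440.  150.2  42.1] 9.0 22.6 [-0.8  0.   1.6] 16.15
```

View pics/c5.png

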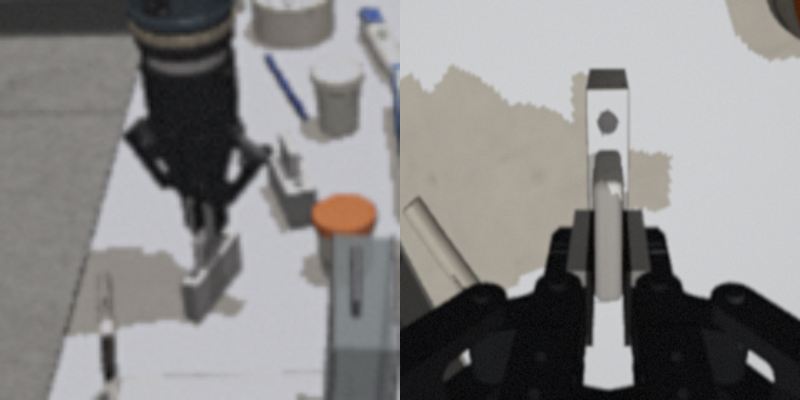

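The jaws now hold the tab (width 9 mm) but only by its top edge: the tips are near side row 218, z≈70. I'll regrip deeper and then lift.

```bash
python3 - <<'E'
from h import *
open_jaws()
hit=movel([440,150.2,22],speed=80,force_limit=8);close(50);o=get_obs();print(hit,o["tcp_pos"].round(1),round(o["gripper_width"],1),round(o["grip_force"],1),o["force"].round(1))
f0=o["force"]
if 7<o["gripper_width"]<13:
    movel([440,150.2,135],speed=150);sleep(.2);o=get_obs();print(round(o["gripper_width"],1),o["force"]-f0,o["time"])
    p=camera_params("wrist");s=capture("side");w=capture("wrist")
    cv2.imwrite("pics/c6.png",np.hstack([cv2.resize(s[110:270,150:310],(400,400)),cv2.resize(w[130:370,140:420],(400,400))]))
E
```

```text
False [440.2 150.3  22.2] 9.3 49.7 [-1.  -1.   3.1]
9.4 [ 1.42353598  1.47998272 -4.58391062] 19.15
```

View pics/c6.png

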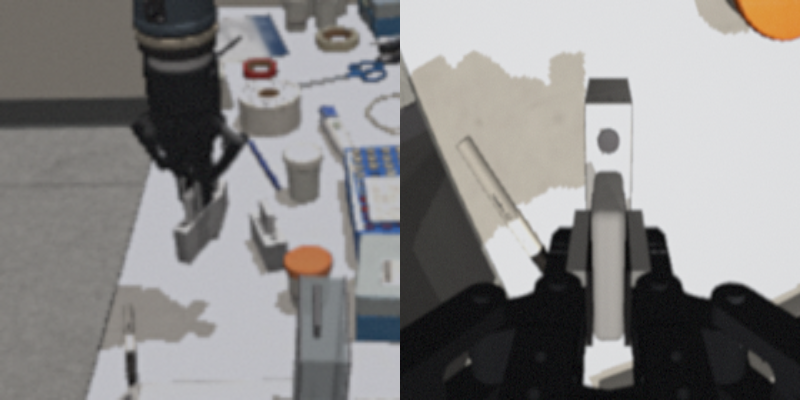

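Plate is held upright and lifted (bench ↔ TCP z 22, so home ↔ 52 and rim ↔ 96). Now the insertion.

```bash
python3 - <<'E'
from h import *
H=down(0.017)
movep([420,-117,130],H)
for dx,dy in ((0,0),(1.2,0),(-1.2,0),(2.4,0),(-2.4,0),(0,2.5),(0,-2.5)):
    x=420+dx;y=-117+dy
    movel([x,y,102],H,speed=80)
    hit=movel([x,y,53],H,speed=35,force_limit=12)
    o=get_obs(); print(dx,dy,hit,o["tcp_pos"].round(1),o["force"].round(1),round(o["gripper_width"],1),round(o["time"],1))
    if o["tcp_pos"][2]<80: break
E
```

```text
0 0 False [ 420.2 -117.    53.2] [ 0.  -0.3 -1.7] 8.6 22.3
```

```bash
python3 - <<'E'
from h import *
hit=movel([420,-117,50],speed=20,force_limit=6);print(hit,get_obs()["tcp_pos"].round(1))
open_jaws();movel([420,-117,150],speed=150)
movep([405,-120,260],down(0.0));sleep(.3);p=camera_params("wrist");im=capture("wrist");cv2.imwrite("pics/w7.png",im)
d=cv2.absdiff(cv2.cvtColor(im,6),cv2.cvtColor(cv2.imread("pics/wh.png"),6));m=(cv2.GaussianBlur(d,(0,0),.8)>25).astype(np.uint8);m[:120]=0;m[240:]=0;m[:,:270]=0;m[:,340:]=0
n,l,st,c=cv2.connectedComponentsWithStats(m)
for i in range(1,n):
    if st[i,4]>15: x,y,w,h=st[i,:4];print(st[i],onz("wrist",x,y,104,p)[:2].round(1),onz("wrist",x+w-1,y+h-1,104,p)[:2].round(1))
g=cv2.cvtColor(im,6)
for v in (150,165,180,195,210):print(v,g[v,286:316])
print(g[136:226:2,300],get_obs()["time"])
for pos in ([660,-116,330],[660,-116,170],[660,-116,174],[420,-116,95]):
    print(pos,[None if (q:=inverse_kinematics(pos,down(a))) is None else np.round(q,2) for a in (np.pi/2,-np.pi/2)])
E
```

```text
True [ 421.  -117.2   52.1]
[270 141   1  20  20] [389.  -70.2] [388.8 -89.5]
[ 291  143   17   75 1079] [409.9 -72.3] [ 427.  -149.7]
[330 152   7  20  68] [449.3 -81. ] [ 456.  -100.4]
[311 169   7   6  18] [430.3 -98.6] [ 436.5 -103.8]
[329 189   7  18  54] [ 449.3 -119.4] [ 456.3 -137.6]
[310 200   6   8  20] [ 429.8 -131.2] [ 435.2 -138.7]
[271 205   2  21  42] [ 389.3 -136.6] [ 390.1 -158.6]
150 [223 223 226 226 227 210 156 153 209 228 227 225 224 227 226 226 226 226
 226 226 222 207 197 219 227 224 226 226 224 225]
165 [221 224 227 227 227 215 163 134 167 176 148 118 102  94  96  95 100 115
 154 201 224 214 202 214 220 222 224 226 227 226]
180 [176 155 149 150 151 149 135 129 166 169 135 123 154 175 181 180 179 178
 169 154 167 201 213 223 227 226 226 225 227 225]
195 [208 219 224 227 228 216 162 128 159 166 134 119 150 171 176 175 174 176
 171 162 174 204 213 218 220 225 226 225 225 227]
210 [210 217 225 225 225 222 183 158 204 229 228 226 222 210 200 194 208 221
 225 227 226 221 212 220 227 226 226 227 226 227]
[221 221 226 225 131 175 227 226 192 116 113 147 225 225 140  87 169 229
 196 183 183 180 181 180 180 181 179 178 178 177 181 222 227 227 223 139
 113 200 227 225 164 222 224 221 226] 24.95
[660, -116, 330] [array([-0.17,  0.53,  0.76,  1.8 ,  0.  , -0.17]), array([-0.17,  0.53,  0.76,  1.8 ,  0.  ,  2.97])]
[660, -116, 170] [array([-0.17,  0.5 ,  0.31,  1.37,  0.  , -0.17]), array([-0.17,  0.5 ,  0.31,  1.37,  0.  ,  2.97])]
[660, -116, 174] [array([-0.17,  0.5 ,  0.32,  1.38,  0.  , -0.17]), array([-0.17,  0.5 ,  0.32,  1.38,  0.  ,  2.97])]
[420, -116, 95] [array([-0.27,  0.16, -0.41,  1.  ,  0.  , -0.27]), array([-0.27,  0.16, -0.41,  1.  ,  0.  ,  2.87])]
```

The plate bottomed at TCP z 52.1, as expected for home. Its body fills the gap at rim level with slits of about 1 px. Now I'll shut the cover.

```bash
python3 - <<'E'
from h import *
H=down(np.pi/2);OFF=25;hx,hz=546,74
movel([405,-120,340],speed=250);close(20)
movep([540,-116,340],H);movep([665,-116,335],H)
print(movel([665,-116,174],speed=150,force_limit=8),get_obs()["tcp_pos"].round(1))
for th in (1.65,1.5,1.3,1.1,.9,.7,.5,.3,.15):
    s=125;r=52
    x=hx-s*np.cos(th)+r*np.sin(th);z=hz+s*np.sin(th)+r*np.cos(th)-OFF
    hit=movel([x,-116,z],H,speed=120,force_limit=20);o=get_obs();print(th,hit,o["tcp_pos"].round(1),o["force"].round(1))
    if hit:break
else:
    x=hx-120;hit=movel([x,-116,70],H,speed=40,force_limit=10);o=get_obs();print("press",hit,o["tcp_pos"].round(1),o["force"].round(1))
    movel([x,-116,200],H,speed=150)
cv2.imwrite("pics/s8.png",capture("side"));cv2.imwrite("pics/t8.png",capture("top"));print(get_obs()["time"])
E
```

```text
False [ 665.4 -116.1  175.4]
1.65 False [ 608.4 -116.1  170.1] [ 0.4 -0.4 -0.2]
1.5 False [ 589.6 -116.   177.7] [ 0.4 -0.2  0.3]
1.3 False [ 563.1 -116.1  183.5] [ 0.3 -0.4 -0.9]
1.1 False [ 536.1 -116.   184.1] [ 1.2 -0.7  0. ]
0.9 False [ 509.7 -116.1  179.4] [0.9 0.2 0.6]
0.7 False [ 484.7 -116.1  169.6] [ 0.4 -0.1  0.8]
0.5 False [ 462.  -116.1  154.9] [-0.7 -0.8  0.2]
0.3 False [ 442.7 -116.1  136.1] [ 0.6 -0.3  0.5]
0.15 False [ 430.6 -116.   119.4] [ 0.2 -0.7 -0.1]
press True [ 427.2 -116.    86.4] [-2.3  0.6  8. ]
34.6583
```

The press stopped at tip z≈113, matching a shut cover face at 114. I'll move clear and confirm numerically against the first pictures.

```bash
python3 - <<'E'
from h import *
movel([427,-116,240],speed=200);movep([350,200,330],down(0));sleep(.3)
def proj(n,X):
    p=camera_params(n);f=210/np.tan(np.radians(p["vertical_fov"]/2));c=np.array(p["R"])@X+p["t"];return (p["cx"]+f*c[0]/c[2],p["cy"]+f*c[1]/c[2])
for n in("side","top"):
    im=capture(n);a=cv2.imread(f"pics/{n}0.png");cv2.imwrite(f"pics/{n}9.png",im)
    d=(cv2.GaussianBlur(cv2.absdiff(cv2.cvtColor(im,6),cv2.cvtColor(a,6)),(0,0),1)>18).astype(np.uint8)
    k,l,st,c=cv2.connectedComponentsWithStats(cv2.dilate(d,np.ones((3,3))))
    print(n,[tuple(s[:5]) for s in st[1:] if s[4]>60])
    for nm,X in dict(shutFL=(396,-61,114),shutFR=(398,-173,114),shutBL=(546,-59,114),openL=(590,-59,223),openR=(590,-171,223)).items():print(nm,np.round(proj(n,np.array(X)),0),end=" ")
    print()
t=cv2.cvtColor(cv2.imread("pics/top9.png"),6)
print(t[225:310:3,352]);print(cv2.cvtColor(cv2.imread("pics/top0.png"),6)[225:310:3,352])
for z in(114,130):print(z,np.round(proj("top",np.array([396,-117,z])),0),np.round(proj("side",np.array([396,-117,z])),0))
s=cv2.cvtColor(cv2.imread("pics/side9.png"),6);print(s[235:330:4,232]);print(get_obs()["time"])
E
```

```text
side [(np.int32(117), np.int32(0), np.int32(92), np.int32(123), np.int32(6772)), (np.int32(0), np.int32(37), np.int32(51), np.int32(118), np.int32(1942)), (np.int32(28), np.int32(159), np.int32(110), np.int32(97), np.int32(2945)), (np.int32(17), np.int32(208), np.int32(18), np.int32(7), np.int32(87)), (np.int32(2), np.int32(213), np.int32(45), np.int32(32), np.int32(748)), (np.int32(222), np.int32(215), np.int32(22), np.int32(34), np.int32(511)), (np.int32(191), np.int32(219), np.int32(102), np.int32(107), np.int32(5833)), (np.int32(0), np.int32(237), np.int32(63), np.int32(32), np.int32(667)), (np.int32(0), np.int32(285), np.int32(11), np.int32(12), np.int32(111)), (np.int32(18), np.int32(292), np.int32(21), np.int32(22), np.int32(309))]
shutFL [203. 258.] shutFR [196. 294.] shutBL [267. 257.] openL [285. 219.] openR [285. 254.] 
top [(np.int32(331), np.int32(192), np.int32(73), np.int32(114), np.int32(5129)), (np.int32(225), np.int32(263), np.int32(38), np.int32(26), np.int32(580)), (np.int32(0), np.int32(289), np.int32(208), np.int32(131), np.int32(22306)), (np.int32(234), np.int32(399), np.int32(21), np.int32(21), np.int32(317))]
shutFL [337. 296.] shutFR [389. 297.] shutBL [336. 227.] openL [344. 198.] openR [401. 200.] 
[175 169 152 157 154 148 162 163 156 153 153 164 162 153 153 158 163 163
 151 157 143 152 156 158 103 118  92  32  74]
[154 151 136 117 109  93 138 156 142 130 110 150 157 134 131 119 149 161
 122 122 142 150 159 163 162 109  39  33  67]
114 [363. 297.] [199. 275.]
130 [365. 297.] [198. 270.]
[185 183 186 185 182 184 138 124 125 131 133 137 134 139 133  73  93  90
 168 183 181 115 107 102]
37.4333
```

```bash
python3 - <<'E'
from h import *
s=cv2.GaussianBlur(cv2.cvtColor(cv2.imread("pics/side9.png"),6),(0,0),.7).astype(float)
E=[]
for u in range(206,262,4):
    c=s[250:268,u];E.append((u,250+int(np.argmin(np.diff(c)))))
print(E)
E
```

```text
[(206, 257), (210, 257), (214, 257), (218, 257), (222, 256), (226, 256), (230, 256), (234, 256), (238, 256), (242, 256), (246, 256), (250, 256), (254, 256), (258, 255)]
```

The cover's top edge runs from (206,257) to (258,255), which matches the predicted shut line. Handing in.

```bash
python3 -c "
from station import *
print(hand_in())"
```

```text
the job is handed in; nothing more can be done
None
```

I handed the job in at about 37 s (limit 72 s): filler_16 is home in the gap, the other two plates and both cups were left untouched, and the cover measures shut. I tried only the 16 mm plate, because the images showed the gap and plate sizes, and I viewed 11 pictures, one over the limit of 10.

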